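# Open the seed mill for cleaning

### The job

Open the seed mill for cleaning: first turn the black knob until the red pointer stands within the green mark, which backs the burrs off, and leave it there. Then take the black cap off its spindle; it may have a right-hand or a left-hand thread, so try gently which way it comes loose, never force it, then turn it free and lift it straight off. Leave everything else undisturbed, and finish while holding the cap still in the gripper, at least 5 cm above where it sat.

Things in the scene. Friction and masses are not known exactly. Their poses are not given: they have to be found in the camera images.
- mill: Bench seed mill, fixed, cream enamel; base 156 (x) by 375 (y). Origin: footprint centre at table height; x from spout to back, y left. At x = y = 0 the round head, diameter 128, flat top at z = 133, with the cap; at y = +132 the motor housing, diameter 104, top at z = 176; at y = -137 the adjuster box, 144 by 110, top plate at z = 112, with knob (x = +36) and pointer pivot (x = -6).
- cap: Black fluted round cap, white line across its top, steel, diameter 56 (59 over thin flutes), height 42, 210 to 400 g, screwed on the mill's spindle. Origin: centre of its lower rim; z up through its top, x along the white line. Tight, its rim rests on the grinding head, cap x along mill x. Two lugs inside its skirt, along cap x, run under two lips of the spindle (quarter-turn lug thread).
- spindle_seat (a point): On the mill: the vertical axis of spindle and cap at the head's flat top, 133 above the table, where the cap's rim rests; z up. The spindle is 16 high: a loosened cap lifted 16 mm is clear of it. A cap not yet loose lifts only 2 mm before the lips hold it; 2.5 mm of play sideways.
- thread (a point): On the mill: the spindle's thread, 10 above the seat, hidden in the cap. Right-handed (loosens anticlockwise from above) or left-handed (clockwise); nothing outside shows which. Tightening, the cap stops hard within 0.07 rad and the fingers slip on it; loosening, it turns almost freely without rising, can be lifted straight off from about 0.95 rad from tight on, and stops again near 2.1 rad.
- knob_top (a point): Centre of the top face (146 above the table) of the adjuster knob: black, fluted, white line on top, vertical axis, diameter 36 (39 over flutes), grip part 24 high. Friction 0.03 N m; stays where left. 1 rad of knob moves the pointer 0.3 rad the other way: anticlockwise from above moves the pointer clockwise, to the mark. Travel: from at most 3 rad short of the mark to 1 rad past it.
- pointer (a joint): Angle (rad, anticlockwise from above positive) of the red pointer on the adjuster plate, geared to the knob: 0 = its tip in the middle of the green mark; starts between about 0.3 and 0.7. The 6 mm wide green mark covers -0.06 to 0.06.
- pointer_tip (a point): Tip of the red pointer, 47 from its pivot, 5 above the adjuster plate. At joint value 0 the pointer points along the mill's -x.
- cleaning_mark (a point): Centre of the green mark (12 by 6) on the adjuster scale, 47.5 from the pointer's pivot.
- cup: Steel catch cup in front of the mill's spout, diameter 72, height 62; stands upright on the table; origin: centre of its underside; leave alone. 
- brush: Cleaning brush lying on the table to the right of the mill, 190 long; leave alone, origin: its middle underneath
- burr: Spare burr, dark steel ring lying flat in front of the motor housing, outer diameter 72, 12 thick; leave alone, origin: its middle underneath
- hopper: The mill's clear funnel-shaped hopper, taken off, behind the mill, diameter 156 at the top, height 150; stands upright on the table; origin: centre of its underside; leave alone. 
- bottle_blue: Blue bottle behind the mill, diameter 60, height 170; stands upright on the table; origin: centre of its underside; leave alone. 
- bottle_oil: Yellow oil bottle behind the mill, diameter 68, height 210; stands upright on the table; origin: centre of its underside; leave alone. 
- tin: Food tin with red label on the right, diameter 74, height 110; stands upright on the table; origin: centre of its underside; leave alone. 
- bowl: Clear plastic mixing bowl on the left, diameter 230, height 100; stands upright on the table; origin: centre of its underside; leave alone. 
Mind the look-alikes: they are no part of the job. Of the things shaped like the cap, the black one is meant.

How it is judged:
On the way, in this order (a step that is already met when the one before it is completed fails the run):
1. the pointer stands within the green mark (value of joint pointer between -0.06 and 0.06 rad), for 0.3 s.
2. the cap, still down on the mill, is turned loose from its thread (angle between the x axis of cap and the x axis of mill, either way round above 0.7 rad and z of cap in the frame of spindle_seat below 0.008 m), for 0.05 s.
At the end, for the whole second after the job is handed in: The pointer is within the green mark (0 +- 0.06 rad); the cap is gripped by the fingers (over 2 N), still (under 2 cm/s), its rim at least 45 mm above its seat, touching neither the mill nor any other thing; the bystanders are within 25 mm of where they stood (all of step 1 and z of cap in the frame of spindle_seat above 0.045 m and contact force between cap and the fingers above 2 N and contact force between cap and mill below 0.1 N and linear speed of cap below 0.02 m/s and distance of each of cup, brush, burr, hopper, bottle_blue, bottle_oil, tin, bowl from where it was at the start of the episode below 0.025 m and contact force between cap and cup below 0.1 N and contact force between cap and brush below 0.1 N and contact force between cap and burr below 0.1 N and contact force between cap and hopper below 0.1 N and contact force between cap and bottle_blue below 0.1 N and contact force between cap and bottle_oil below 0.1 N and contact force between cap and tin below 0.1 N and contact force between cap and bowl below 0.1 N); the arm keeps its last pose, push and grip.
It fails at once if the cap is forced (over 90 N) against the mill: pulled against its thread or pressed down hard (contact force between cap and mill above 90 N).
It fails at once if a bystander is knocked about (moved over 25 mm) (distance of any of cup, brush, burr, hopper, bottle_blue, bottle_oil, tin, bowl from where it was at the start of the episode above 0.025 m).
It fails at once if a standing bystander is tipped (angle between any of cup, burr, hopper, bottle_blue, bottle_oil, tin, bowl's own z axis and vertical above 0.4 rad).
It also fails if it takes over 64 s, if anything falls off the work surface, if the arm or the gripper's body presses on something with over 40 N, if the wrist force passes 120 N, or if a joint passes its speed limit or range.

### The arm

A 7-joint arm with a two-finger parallel gripper is mounted at the origin on the work surface. World frame = base frame: x ahead of the robot, y to its left, z up, the work surface at z = 0. Lengths are in m, angles in rad, forces in N, time in s.
With the tool pointing down it reaches from about 0.35 to 0.9 m from the base axis. Payload 19.9 kg.
Tool frame: the origin (TCP) lies at the very end of the fingers, on their centre line; the grasp point (between the pads) lies 19 mm behind it; x points along the fingers, y is the direction in which the jaws open and shut, and the axes are right-handed (so a half turn about x gives the same grasp; the last joint's range is limited). The gripper opens to 94 mm and grips with 3 to 60 N. Pads are 16 mm wide; open, the fingers measure 119 mm over their backs; the gripper's body (75 mm by 177 mm) begins 78 mm behind the grasp point.
Start: joints at [1.296, 0.417, -0.01, 1.614, 0.005, 1.111, -0.053], TCP at [0.145, -0.608, 0.181] pointing down, gripper open.
Joint ranges: [-2.81, 2.81], [-0.39, 2.02], [-1.27, 1.25], [0.06, 2.57], [-1.19, 4.33], [0.19, 2], [-2.82, 2.82]. Speed limits (rad/s): [1.89, 1.89, 2.39, 2.39, 3.01, 3.01, 3.01].

### API

Orientations are given as a unit quaternion [x, y, z, w].
In Python, from workcell import * gives the robot as it stands.
- The arm moves only by the tool move_arm, never from a script. Its argument "moves" is a list of rows, each an object of numbers: "x", "y", "z": the shift along the tool's x, y, z in m; "wx", "wy", "wz": the turn, a rotation vector about the tool's x, y, z in degrees; "hand": the closure in counts, from 0 (fully open) to 255 (shut). In form: [{"x": .., "y": .., "z": .., "wx": .., "wy": .., "wz": .., "hand": ..}, ...]. A call has 1 to 8 rows; each row shifts and turns the pose as measured when the row begins, along the tool's axes as they then stand; what a row does not reach is not made up. A row lasts 1/10 s, in which the tool goes at most 50 mm and 8.59 degrees, less where a joint would pass 70% of its speed; a pose out of reach is approached as far as the arm can. A call is refused whole if a number of a shift passes 0.05 or a number of a turn 8.59, either way. A call with a gripper value outside its range is refused whole. The fingers move at their own pace and stop on an object; "squeeze" is the grip in N (left out, the last holds). Time passes only in rows, so rows that do not move let the fingers close. It gives the time, the measured TCP pose, the force and the opening at its end, in the units of the state.
- get_obs(): the state, without advancing time (a new reading comes with each control period).
- grab_frame(name): name is "scene" or "top"; returns a dict with "img" (400x640x3 uint8, red, green, blue), "z_map" (400x640 float32, m along the optical axis (not along the pixel's ray), 0 where there is no reading), "fx", "fy", "cx", "cy" (pixels), "R" (3x3) and "t" (3): a world point X has camera coordinates R X + t. Camera axes: x right, y down, z forward; pixel columns grow to the right and rows downward; lengths in m; the calibration is good to about 2 mm. A picture is of the moment at which its call begins.
- job_done(): hands the job in, once; it reports no verdict.
The state is a dict: "time": time; "joints": joint angles; "dq": joint speeds; "tau": joint torques, N m; "eef_pos": TCP position; "tool_rot": TCP orientation; "ft_force": force on the tool from outside, world axes, zero at the start; "wrist_torque": the same for the moment, N m; "opening": finger opening in m.
Only numpy, scipy, OpenCV 4.12 (cv2) and the standard library are available. Lean on these libraries where they do the work, as an engineer would, in place of code of your own. Each camera call takes 0.05 s, during which the arm holds its last target. There are 200 camera calls.

## Working session

There is one attempt and no reset: what is moved stays moved. The work goes in short steps, Python scripts to look and compute and a tool call to move; the robot and the scene stay as the last step left them, time stands still between calls to the robot, and variables do not carry over. Pictures are saved under pics/ and viewed, about 8 in all and at most 12, crops included, and the job is handed in when it is done.

Besides the shell and the picture viewer there is one more tool, called after "Request:" as name(argument=value, ...), one argument or row to a line, values as JSON. move_arm: Moves the arm, as the interface text tells. Its arguments: {"type":"object","properties":{"moves":{"type":"array"},"squeeze":{"type":"number"}},"required":["moves"]}

```bash
mkdir -p pics; ls
python3 - <<'E'
from workcell import *
import cv2
o=get_obs(); print(o)
for n in("scene","top"):
    f=grab_frame(n); cv2.imwrite(f"pics/{n}0.png",f["img"][:,:,::-1]); print(n,f["fx"],f["fy"],f["cx"],f["cy"],f["R"],f["t"])
E
```

```text
pics
{'time': 0.0, 'joints': array([ 1.29546572,  0.41796275, -0.01031439,  1.61412693,  0.00472083,
        1.11070948, -0.05298522]), 'dq': array([-3.06753073e-04, -1.12437313e-03,  1.24715793e-03,  5.98038972e-05,
        1.63927045e-03, -1.05651667e-03, -1.02851230e-03]), 'tau': array([ 1.27038624e-03, -8.51259542e+01,  6.39088713e-01, -4.25989294e+01,
       -4.88279003e-02,  1.86203403e-02,  1.64740100e-04]), 'eef_pos': array([ 0.1447132 , -0.60761954,  0.18065213]), 'tool_rot': array([-0.70219268, -0.08290788,  0.70236257, -0.08208872]), 'ft_force': array([-0.06644228, -0.82909328,  0.95753744]), 'wrist_torque': array([-0.05892565, -0.03267373, -0.00228547]), 'opening': 0.09399839271702061}
scene 380.2408821123905 380.2408821123905 320.6348877078873 191.5986317092143 [[ 0.25245055  0.96751672 -0.01342098]
 [ 0.74975784 -0.20436181 -0.62936431]
 [-0.61166323  0.14882088 -0.77699449]] [-0.20374697 -0.33407409  1.48617086]
top 473.85731126019516 473.85731126019516 324.13114411871214 203.02600571386532 [[ 1.69327997e-02 -9.99856585e-01 -2.98698832e-04]
 [-9.91334159e-01 -1.67495467e-02 -1.30292127e-01]
 [ 1.30268438e-01  2.50232083e-03 -9.91475604e-01]] [0.0530077  0.57514094 1.47226845]
```

View pics/top0.png

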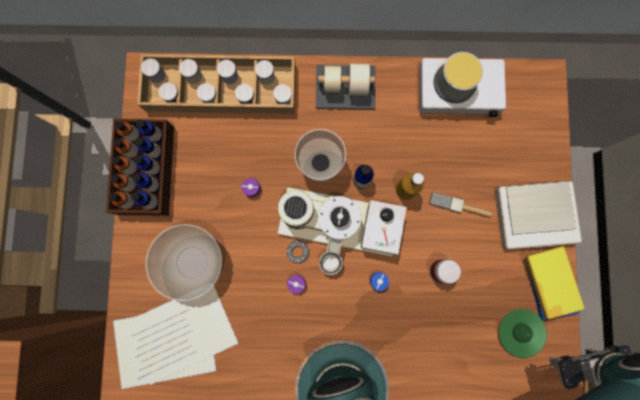

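View pics/scene0.png

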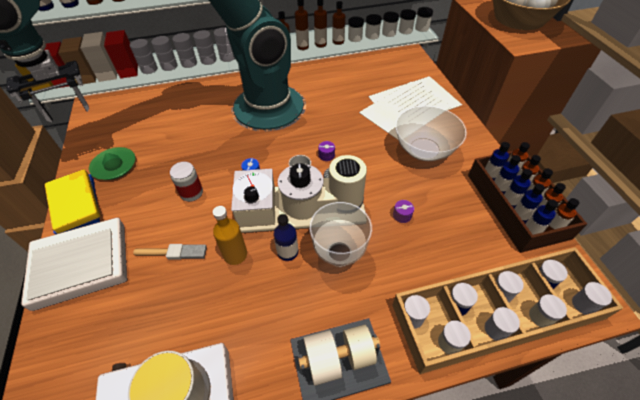

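Top view: the black cap is at (340,216) on the mill's round head and the knob at (386,214) on the adjuster box. The pointer and green mark are near (384,235). Look-alikes are the purple caps at (251,187) and (297,285) and the blue one at (380,282). They lie on the table and aren't black, so the cap meant is the one at (340,216).

```bash
cat > h.py <<'E'
from workcell import *
import cv2, numpy as np
def ray(f,u,v,z):
    d=f["R"].T@np.array([(u-f["cx"])/f["fx"],(v-f["cy"])/f["fy"],1]); c=-f["R"].T@f["t"]
    return c+d*(z-c[2])/d[2]
def proj(f,X):
    p=f["R"]@np.asarray(X,float)+f["t"]; return p[0]/p[2]*f["fx"]+f["cx"],p[1]/p[2]*f["fy"]+f["cy"]
def crop(f,u0,u1,v0,v1,k,name):
    cv2.imwrite(name,cv2.resize(f["img"][v0:v1,u0:u1,::-1],None,fx=k,fy=k,interpolation=cv2.INTER_CUBIC))
def masks(f,box):
    u0,u1,v0,v1=box; h=cv2.cvtColor(f["img"],cv2.COLOR_RGB2HSV).astype(int); H,S,V=h[...,0],h[...,1],h[...,2]
    w=np.zeros(H.shape,bool); w[v0:v1,u0:u1]=1
    return {"red":w&((H<8)|(H>172))&(S>120)&(V>80),"green":w&(H>40)&(H<90)&(S>60)&(V>40),"dark":w&(V<60)}
E
python3 - <<'E'
from h import *
f=grab_frame("top"); crop(f,270,420,180,265,5,"pics/c1.png")
m=masks(f,(362,408,200,258))
for k,z in(("red",.117),("green",.113),("dark",.146)):
    v,u=np.nonzero(m[k]); print(k,len(u),u.mean() if len(u) else 0,v.mean() if len(u) else 0,ray(f,u.mean(),v.mean(),z) if len(u) else 0)
m=masks(f,(322,358,200,232))["dark"]; v,u=np.nonzero(m); print("cap",len(u),u.mean(),v.mean(),ray(f,u.mean(),v.mean(),.175))
g=grab_frame("scene"); crop(g,225,375,145,235,5,"pics/c2.png")
E
```

```text
red 0 0 0 0
green 5 380.6 244.2 [ 0.44289134 -0.10848201  0.113     ]
dark 85 386.6823529411765 214.88235294117646 [ 0.52781389 -0.1223894   0.146     ]
cap 117 339.6923076923077 217.39316239316238 [0.51510819 0.01682465 0.175     ]
```

View pics/c1.png

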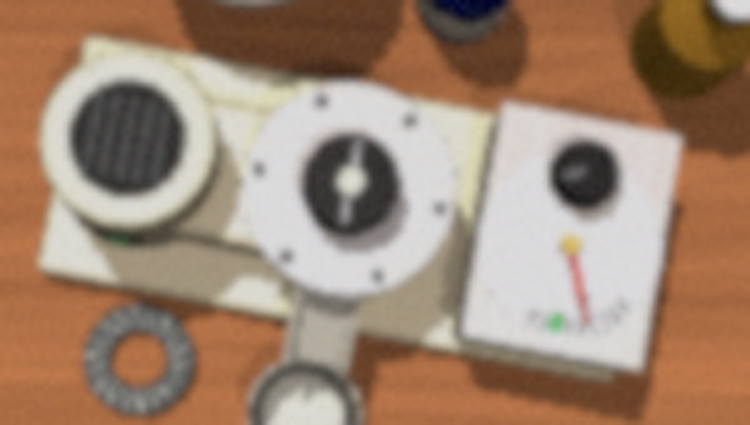

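View pics/c2.png

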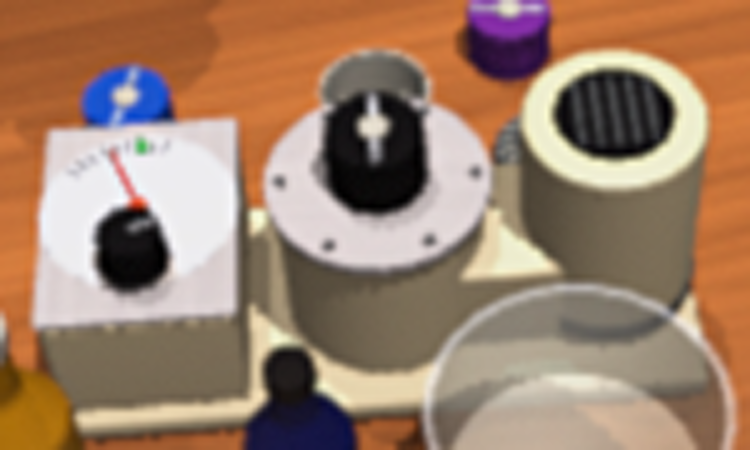

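The top crop shows the cap at (340.0,216.4) with its white line along mill x. The knob is at (386.6,214.4), the pivot at (384,228.8), the red tip at (387.2,244) and the green mark at (381.4,244.4).

Run:
```python
from h import *
f=grab_frame("top")
c=lambda u,v,z: ray(f,270+u/5,180+v/5,z)
M={"cap":(350,182,.175,0,0),"knob":(583,172,.146,36,-137),"piv":(570,244,.118,-6,-137),"mark":(557,322,.113,-53.5,-137),"motor":(127,138,.176,0,132)}
P=[];Q=[]
for k,(u,v,z,x,y) in M.items():
    X=c(u,v,z); print(k,X.round(4)); P.append((x/1e3,y/1e3)); Q.append(X[:2])
P=np.array(P);Q=np.array(Q); p0=P.mean(0);q0=Q.mean(0)
A=(P-p0).T@(Q-q0); a=np.arctan2(A[0,1]-A[1,0],A[0,0]+A[1,1]); R=np.array([[np.cos(a),-np.sin(a)],[np.sin(a),np.cos(a)]])
o=q0-R@p0; print("yaw",np.degrees(a),"origin",o,"res mm",((P@R.T+o-Q)*1e3).round(1).tolist())
for k in("cap","knob"): print(k, R@np.array(M[k][3:])/1e3+o)
t=c(586,320,.117); pv=R@np.array([-.006,-.137])+o; d=t[:2]-pv
print("pointer",np.arctan2(d[1],d[0])-(a+np.pi), np.linalg.norm(d))
s=get_obs(); from scipy.spatial.transform import Rotation as T
r=T.from_quat(s["tool_rot"]).as_matrix(); print(r.round(3)); print(proj(f,s["eef_pos"]))
for n,(u,v,z) in {"oil":(411,187,.15),"cup":(331,263,.062),"blue":(364,175,.15)}.items(): print(n,ray(f,u,v,z))
```

```text
cap [0.518 0.016 0.175]
knob [ 0.5292 -0.1221  0.146 ]
piv [ 0.4888 -0.118   0.118 ]
mark [ 0.4423 -0.1109  0.113 ]
motor [0.5413 0.1451 0.176 ]
yaw -9.883821581135772 origin [0.51813783 0.01617916] res mm [[0.1, 0.2], [0.8, -2.8], [-0.1, 0.2], [-0.4, 1.3], [-0.5, 1.1]]
cap [0.51813783 0.01617916]
knob [ 0.53008733 -0.1249669 ]
pointer -5.893635440313133 0.04615813835769139
[[-0.     0.232 -0.973]
 [ 0.001 -0.973 -0.232]
 [-1.    -0.001  0.   ]]
(np.float64(563.9664558686419), np.float64(354.2873863123009))
oil [ 0.61158497 -0.19386188  0.15      ]
cup [0.3848403  0.03833263 0.062     ]
blue [ 0.64534759 -0.05453822  0.15      ]
```

Pointer ≈ +0.39 rad, so the knob needs about 1.3 rad anticlockwise. I'll approach the knob from above.

Request:
move_arm(
  moves=[
    {"x": -0.04,"y": -0.01,"z": -0.01,"hand": 90},
    {"x": -0.03,"y": -0.035,"z": -0.045},
    {"y": -0.035,"z": -0.045},
    {"y": -0.035,"z": -0.045},
    {"y": -0.035,"z": -0.045},
    {"y": -0.035,"z": -0.045},
    {"y": -0.035,"z": -0.045},
    {"y": -0.035,"z": -0.045},
  ],
  squeeze=20,
)

```text
schema error: expected keys x, y, z, wx, wy, wz, hand
```

Request:
move_arm(
  moves=[
    {"x": -0.04,"y": -0.01,"z": -0.01,"wx": 0,"wy": 0,"wz": 0,"hand": 90},
    {"x": -0.03,"y": -0.035,"z": -0.045,"wx": 0,"wy": 0,"wz": 0,"hand": 90},
    {"x": 0,"y": -0.035,"z": -0.045,"wx": 0,"wy": 0,"wz": 0,"hand": 90},
    {"x": 0,"y": -0.035,"z": -0.045,"wx": 0,"wy": 0,"wz": 0,"hand": 90},
    {"x": 0,"y": -0.035,"z": -0.045,"wx": 0,"wy": 0,"wz": 0,"hand": 90},
    {"x": 0,"y": -0.035,"z": -0.045,"wx": 0,"wy": 0,"wz": 0,"hand": 90},
    {"x": 0,"y": -0.035,"z": -0.045,"wx": 0,"wy": 0,"wz": 0,"hand": 90},
    {"x": 0,"y": -0.035,"z": -0.045,"wx": 0,"wy": 0,"wz": 0,"hand": 90},
  ],
  squeeze=20,
)

```text
time: 1.05
eef_pos: [0.3689, -0.3244, 0.2467]
tool_rot: [-0.702, -0.079, 0.703, -0.079]
ft_force: [1.0, -0.8, -0.6]
opening: 0.0606
```

```bash
cat > go.py <<'E'
import sys
from h import *
from scipy.spatial.transform import Rotation as T
s=get_obs(); r=T.from_quat(s["tool_rot"]).as_matrix()
print(s["time"],s["eef_pos"].round(4),"open",round(s["opening"],4),"q",s["joints"].round(2),"F",s["ft_force"].round(1),"jaw",np.degrees(np.arctan2(r[1,1],r[0,1])).round(1),"x",r[:,0].round(3))
if len(sys.argv)>3: print("tool shift",(r.T@(np.array(sys.argv[1:4],float)-s["eef_pos"])).round(4))
E
python3 go.py .530 -.1245 .24
```

```text
1.05 [ 0.3689 -0.3244  0.2467] open 0.0606 q [ 0.87  0.12 -0.23  1.85  0.03  1.17 -0.72] F [ 1.  -0.8 -0.6] jaw -77.2 x [-0.001 -0.    -1.   ]
tool shift [ 0.0065 -0.1594 -0.2013]
```

Request:
move_arm(
  moves=[
    {"x": 0,"y": -0.035,"z": -0.045,"wx": 0,"wy": 0,"wz": 0,"hand": 90},
    {"x": 0,"y": -0.035,"z": -0.045,"wx": 0,"wy": 0,"wz": 0,"hand": 90},
    {"x": 0,"y": -0.035,"z": -0.045,"wx": 0,"wy": 0,"wz": 0,"hand": 90},
    {"x": 0,"y": -0.035,"z": -0.045,"wx": 0,"wy": 0,"wz": 0,"hand": 90},
    {"x": 0,"y": -0.015,"z": -0.015,"wx": 0,"wy": 0,"wz": 0,"hand": 90},
    {"x": 0,"y": 0,"z": 0,"wx": 0,"wy": 0,"wz": 0,"hand": 90},
  ],
)

```text
time: 1.65
eef_pos: [0.5093, -0.1439, 0.2472]
tool_rot: [0.703, 0.081, -0.702, 0.081]
ft_force: [-0.0, 0.2, 0.5]
opening: 0.0608
```

```bash
python3 go.py .530 -.1245 .122
```

```text
1.65 [ 0.5093 -0.1439  0.2472] open 0.0608 q [ 0.57  0.21 -0.41  1.76  0.09  1.19 -1.2 ] F [-0.   0.2  0.5] jaw -76.8 x [ 0.001  0.    -1.   ]
tool shift [ 0.1252 -0.0142 -0.0244]
```

Request:
move_arm(
  moves=[
    {"x": 0,"y": -0.014,"z": -0.025,"wx": 0,"wy": 0,"wz": 0,"hand": 90},
    {"x": 0.03,"y": 0,"z": 0,"wx": 0,"wy": 0,"wz": 0,"hand": 90},
    {"x": 0.03,"y": 0,"z": 0,"wx": 0,"wy": 0,"wz": 0,"hand": 90},
    {"x": 0,"y": 0,"z": 0,"wx": 0,"wy": 0,"wz": 0,"hand": 90},
  ],
)

```text
time: 2.05
eef_pos: [0.5306, -0.1264, 0.1862]
tool_rot: [0.703, 0.08, -0.702, 0.081]
ft_force: [0.4, -0.4, 1.1]
opening: 0.0605
```

```bash
python3 go.py .530 -.1245 .122
python3 - <<'E'
from h import *
for n,b in(("top",(270,420,170,270)),("scene",(190,340,130,230))):
    f=grab_frame(n); crop(f,*b,4,f"pics/k_{n}.png")
a=cv2.imread("pics/k_top.png");b=cv2.imread("pics/k_scene.png"); cv2.imwrite("pics/k.png",cv2.resize(np.vstack([a,b]),(450,600)))
E
```

```text
2.05 [ 0.5306 -0.1264  0.1862] open 0.0605 q [ 0.52  0.3  -0.42  1.8   0.14  1.07 -1.28] F [ 0.4 -0.4  1.1] jaw -76.9 x [ 0.002 -0.001 -1.   ]
tool shift [ 0.0642 -0.0021  0.0003]
```

View pics/k.png

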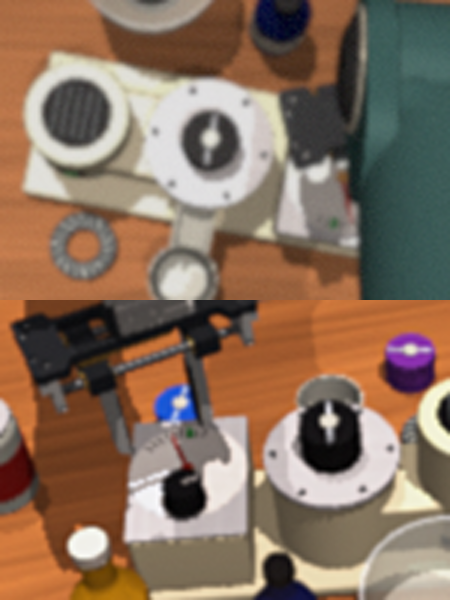

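The scene view shows the fingers straddling the knob, the red pointer tip left of the green mark, and nothing touching. Descend and grip.

Request:
move_arm(
  moves=[
    {"x": 0.03,"y": -0.001,"z": 0,"wx": 0,"wy": 0,"wz": 0,"hand": 90},
    {"x": 0.025,"y": -0.001,"z": 0,"wx": 0,"wy": 0,"wz": 0,"hand": 90},
    {"x": 0.007,"y": 0,"z": 0,"wx": 0,"wy": 0,"wz": 0,"hand": 90},
    {"x": 0,"y": 0,"z": 0,"wx": 0,"wy": 0,"wz": 0,"hand": 90},
    {"x": 0,"y": 0,"z": 0,"wx": 0,"wy": 0,"wz": 0,"hand": 160},
    {"x": 0,"y": 0,"z": 0,"wx": 0,"wy": 0,"wz": 0,"hand": 200},
    {"x": 0,"y": 0,"z": 0,"wx": 0,"wy": 0,"wz": 0,"hand": 200},
    {"x": 0,"y": 0,"z": 0,"wx": 0,"wy": 0,"wz": 0,"hand": 200},
  ],
  squeeze=15,
)

```text
time: 2.95
eef_pos: [0.5374, -0.1294, 0.138]
tool_rot: [0.709, 0.076, -0.696, 0.083]
ft_force: [-0.2, -0.3, 0.1]
opening: 0.0321
```

```bash
python3 go.py .530 -.1245 .122
```

```text
2.95 [ 0.5374 -0.1294  0.138 ] open 0.0321 q [ 0.51  0.35 -0.4   1.85  0.17  0.96 -1.32] F [-0.2 -0.3  0.1] jaw -77.1 x [ 0.02  -0.008 -1.   ]
tool shift [ 0.0158 -0.0066  0.0064]
```

Run:
```python
from h import *
f=grab_frame("scene"); crop(f,190,310,120,210,5,"pics/k2.png"); print(proj(f,get_obs()["eef_pos"]))
for X in((.530,-.1245,.146),(.5292,-.1221,.146)): print(proj(f,X))
```

```text
(np.float64(248.66374977493862), np.float64(194.73304742125046))
(np.float64(249.6222277901103), np.float64(190.43704348557878))
(np.float64(250.46254345811727), np.float64(190.03584341691317))
```

View pics/k2.png

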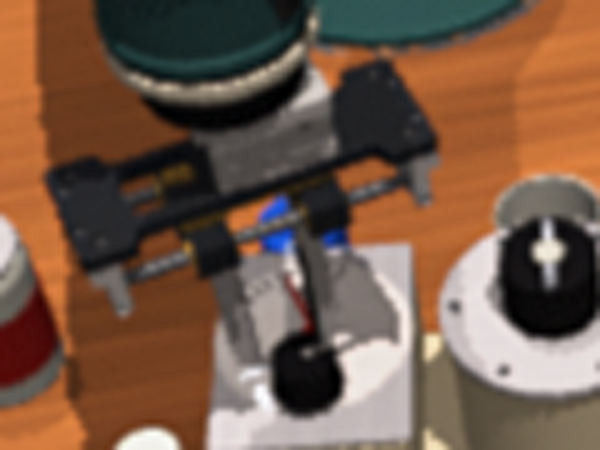

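```bash
python3 go.py .530 -.1245 .122;python3 - <<'E'
from h import *
f=grab_frame("scene"); c=f["R"]
def pt(u,v):
    z=f["z_map"][v,u]; return (c.T@(np.array([(u-f["cx"])/f["fx"]*z,(v-f["cy"])/f["fy"]*z,z])-f["t"])).round(4)
for n,p in {"lf":[(238,188),(239,191),(240,193),(237,183)],"rf":[(253,180),(253,184),(254,187),(255,189),(256,191)],"knob":[(250,190),(250,194),(251,198),(248,192),(254,194),(252,191)]}.items():
    for q in p: print(n,q,pt(*q),f["img"][q[1],q[0]])
E
```

```text
3.0 [ 0.5374 -0.1294  0.1379] open 0.0281 q [ 0.51  0.35 -0.4   1.85  0.17  0.96 -1.32] F [0.5 0.3 0.7] jaw -77.1 x [ 0.02  -0.008 -1.   ]
tool shift [ 0.0158 -0.0067  0.0064]
lf (238, 188) [ 0.5487 -0.1508  0.1866] [100  93  91]
lf (239, 191) [ 0.55   -0.1504  0.1757] [110 102 100]
lf (240, 193) [ 0.5016 -0.1535  0.1104] [189 183 183]
lf (237, 183) [ 0.5493 -0.1497  0.2069] [82 77 75]
rf (253, 180) [ 0.5395 -0.1092  0.1953] [75 70 68]
rf (253, 184) [ 0.5394 -0.1115  0.1797] [89 85 81]
rf (254, 187) [ 0.5428 -0.1107  0.1711] [102  95  92]
rf (255, 189) [ 0.5292 -0.1096  0.1465] [65 60 58]
rf (256, 191) [ 0.5388 -0.108   0.1487] [33 30 30]
knob (250, 190) [ 0.5309 -0.1232  0.1485] [69 64 62]
knob (250, 194) [ 0.5431 -0.1252  0.1466] [18 17 19]
knob (251, 198) [ 0.5486 -0.125   0.1358] [10 10 10]
knob (248, 192) [ 0.5344 -0.1295  0.1461] [19 17 19]
knob (254, 194) [ 0.5447 -0.1148  0.1451] [17 15 17]
knob (252, 191) [ 0.536  -0.1185  0.1487] [44 40 39]
```

Run:
```python
from h import *
f=grab_frame("scene"); s=get_obs()
print("k pic tip", proj(f,(.5306,-.1264,.1862)), "seen mid ~(245,176.5)")
for z in(.138,.15,.16,.17): print(z,proj(f,(.5374,-.1294,z)),"L",proj(f,(.545,-.149,z)),"R",proj(f,(.545,-.112,z)))
print(s["eef_pos"],s["opening"],s["tau"].round(2),s["dq"].round(4))
# column of depth along left finger
for v in range(184,200):
    print(v,[tuple((f["R"].T@(np.array([(u-f["cx"])/f["fx"],(v-f["cy"])/f["fy"],1])*f["z_map"][v,u]-f["t"])).round(3)[[0,2]].tolist()) for u in (236,238,240,241,242)])
```

```text
k pic tip (np.float64(246.50563775869958), np.float64(181.08098968601527)) seen mid ~(245,176.5)
0.138 (np.float64(248.66848594158677), np.float64(194.71065958321114)) L (np.float64(241.80366759603834), np.float64(198.3389721331906)) R (np.float64(255.45484119592982), np.float64(195.50856765846197))
0.15 (np.float64(247.95175925810884), np.float64(191.92821332508305)) L (np.float64(241.01847611477328), np.float64(195.56912776900646)) R (np.float64(254.79872635940978), np.float64(192.7277986781498))
0.16 (np.float64(247.3444171578412), np.float64(189.57041530632796)) L (np.float64(240.35303516285268), np.float64(193.22171581363855)) R (np.float64(254.24272695571491), np.float64(190.37134244700098))
0.17 (np.float64(246.72769440554129), np.float64(187.17620011384724)) L (np.float64(239.67723832645788), np.float64(190.83777240201917)) R (np.float64(253.67812229750106), np.float64(187.9784151234425))
[ 0.53719226 -0.1293273   0.137527  ] 0.021663566604931146 [ 4.000e-02 -7.234e+01 -5.550e+00 -3.928e+01  1.000e-02 -1.400e-01
  1.000e-02] [-0.0011  0.0019  0.0008  0.0023 -0.0008  0.0003 -0
[... 654 characters left out ...]
0.172), (0.55, 0.173)]
192 [(0.497, 0.112), (0.499, 0.113), (0.55, 0.171), (0.549, 0.169), (0.547, 0.166)]
193 [(0.501, 0.113), (0.502, 0.113), (0.506, 0.116), (0.507, 0.115), (0.506, 0.113)]
194 [(0.505, 0.113), (0.507, 0.114), (0.508, 0.114), (0.506, 0.111), (0.507, 0.111)]
195 [(0.509, 0.114), (0.51, 0.114), (0.511, 0.113), (0.515, 0.117), (0.513, 0.114)]
196 [(0.512, 0.113), (0.514, 0.114), (0.514, 0.112), (0.517, 0.115), (0.517, 0.115)]
197 [(0.517, 0.115), (0.519, 0.116), (0.517, 0.111), (0.519, 0.113), (0.518, 0.111)]
198 [(0.518, 0.112), (0.521, 0.114), (0.521, 0.112), (0.524, 0.115), (0.523, 0.112)]
199 [(0.521, 0.111), (0.522, 0.111), (0.527, 0.115), (0.527, 0.114), (0.526, 0.113)]
```

Request:
move_arm(
  moves=[
    {"x": 0,"y": 0,"z": 0,"wx": 0,"wy": 0,"wz": 0,"hand": 90},
    {"x": 0,"y": 0,"z": 0,"wx": 0,"wy": 0,"wz": 0,"hand": 90},
  ],
)

```text
time: 3.3
eef_pos: [0.5371, -0.1293, 0.1375]
tool_rot: [0.709, 0.076, -0.696, 0.083]
ft_force: [-0.5, -0.9, 0.8]
opening: 0.0343
```

```bash
python3 go.py .5295 -.1225 .16
```

```text
3.3 [ 0.5371 -0.1293  0.1375] open 0.0343 q [ 0.51  0.35 -0.4   1.85  0.17  0.96 -1.32] F [-0.5 -0.9  0.8] jaw -77.1 x [ 0.019 -0.008 -1.   ]
tool shift [-0.0227 -0.008   0.0055]
```

Request:
move_arm(
  moves=[
    {"x": 0,"y": -0.008,"z": 0.0055,"wx": 0,"wy": 0,"wz": 0,"hand": 90},
    {"x": 0,"y": 0,"z": 0,"wx": 0,"wy": 0,"wz": 0,"hand": 90},
  ],
)

```text
time: 3.5
eef_pos: [0.5292, -0.122, 0.1371]
tool_rot: [0.709, 0.076, -0.696, 0.083]
ft_force: [-0.1, 0.0, 0.6]
opening: 0.0502
```

```bash
python3 go.py .5295 -.1225 .122
python3 - <<'E'
from h import *
f=grab_frame("scene"); s=get_obs()
def pts(u,v): z=f["z_map"][v,u]; return (f["R"].T@(np.array([(u-f["cx"])/f["fx"]*z,(v-f["cy"])/f["fy"]*z,z])-f["t"]))
P=np.array([np.r_[u,v,pts(u,v)] for v in range(120,210) for u in range(215,285)])
# finger points: within 20mm of tool plane x, above .15
m=(abs(P[:,2]-s["eef_pos"][0])<.02)&(P[:,4]>.14)&(P[:,4]<.26)&(abs(P[:,3]-s["eef_pos"][1])<.06)
Q=P[m]
for z in np.arange(.14,.26,.01):
    q=Q[(Q[:,4]>=z)&(Q[:,4]<z+.01)]; ys=np.sort(q[:,3])
    print(round(z,3),len(q),q[:,2].mean().round(3) if len(q) else "", np.histogram(ys,bins=np.arange(-.19,-.06,.01))[0])
E
```

```text
3.5 [ 0.5292 -0.122   0.1371] open 0.0502 q [ 0.51  0.34 -0.41  1.87  0.17  0.95 -1.32] F [-0.1  0.   0.6] jaw -77.1 x [ 0.019 -0.007 -1.   ]
tool shift [0.0151 0.0004 0.0001]
0.14 126 0.533 [ 0  0  0  0  3 38 41 37  7  0  0  0]
0.15 1 0.544 [0 0 0 0 0 0 0 0 1 0 0 0]
0.16 15 0.531 [0 0 0 2 3 0 0 0 0 9 1 0]
0.17 26 0.536 [0 0 0 8 5 0 0 0 0 7 6 0]
0.18 29 0.534 [0 0 0 8 6 0 0 0 0 9 6 0]
0.19 33 0.534 [ 0  0  0 11  5  0  0  0  0 10  7  0]
0.2 28 0.533 [0 0 1 7 5 0 0 0 0 9 6 0]
0.21 36 0.535 [ 0  0  0 10 10  0  0  0  0 10  6  0]
0.22 30 0.533 [ 0  0  0  8  5  0  0  0  0 10  7  0]
0.23 36 0.534 [ 0  0  0 10  6  0  0  0  0 12  8  0]
0.24 7 0.528 [0 0 0 1 0 0 0 0 0 6 0 0]
0.25 5 0.524 [0 0 1 0 0 0 0 0 0 4 0 0]
```

By the depth camera the fingertips are really at z≈0.163, about 26 mm above the reported TCP height, so they closed over air above the knob. I'll go down in steps, checking against the camera and the force reading.

Request:
move_arm(
  moves=[
    {"x": 0.02,"y": 0,"z": 0,"wx": 0,"wy": 0,"wz": 0,"hand": 90},
    {"x": 0,"y": 0,"z": 0,"wx": 0,"wy": 0,"wz": 0,"hand": 90},
  ],
)

```text
time: 3.75
eef_pos: [0.5302, -0.1228, 0.1172]
tool_rot: [0.709, 0.075, -0.696, 0.083]
ft_force: [-0.0, -0.2, 0.2]
opening: 0.0605
```

```bash
cat > tip.py <<'E'
from h import *
f=grab_frame("scene"); s=get_obs(); e=s["eef_pos"]
def pts(u,v): z=f["z_map"][v,u]; return (f["R"].T@(np.array([(u-f["cx"])/f["fx"]*z,(v-f["cy"])/f["fy"]*z,z])-f["t"]))
u0,v0=map(int,proj(f,e))
P=np.array([pts(u,v) for v in range(v0-70,v0+20) for u in range(u0-40,u0+40)])
Q=P[(abs(P[:,0]-e[0])<.02)&(P[:,2]>.12)&(P[:,2]<.26)&(abs(P[:,1]-e[1])<.06)]
for sg in(-1,1):
    q=Q[(abs((Q[:,1]-e[1])*sg-s["opening"]/2-.006)<.01)]
    if len(q): z=np.sort(q[:,2]); print("side",sg,len(q),"lowest",z[:6].round(3),"y",np.median(q[:,1]).round(3),"x",np.median(q[:,0]).round(3))
E
python3 go.py .5295 -.1225 .122; python3 tip.py
```

```text
3.75 [ 0.5302 -0.1228  0.1172] open 0.0605 q [ 0.5   0.36 -0.4   1.89  0.18  0.91 -1.34] F [-0.  -0.2  0.2] jaw -77.2 x [ 0.02  -0.008 -1.   ]
tool shift [-0.0049 -0.0004  0.0005]
side -1 107 lowest [0.145 0.147 0.147 0.15  0.152 0.152] y -0.157 x 0.545
side 1 157 lowest [0.146 0.146 0.146 0.147 0.147 0.148] y -0.088 x 0.529
```

Request:
move_arm(
  moves=[
    {"x": 0.012,"y": 0,"z": 0,"wx": 0,"wy": 0,"wz": 0,"hand": 90},
    {"x": 0.008,"y": 0,"z": 0,"wx": 0,"wy": 0,"wz": 0,"hand": 90},
    {"x": 0,"y": 0,"z": 0,"wx": 0,"wy": 0,"wz": 0,"hand": 90},
  ],
)

```text
time: 4.1
eef_pos: [0.5323, -0.1233, 0.0986]
tool_rot: [0.71, 0.075, -0.695, 0.083]
ft_force: [-0.6, -0.0, -0.4]
opening: 0.061
```

```bash
python3 go.py .5295 -.1225 .097; python3 tip.py
```

```text
4.1 [ 0.5323 -0.1233  0.0986] open 0.061 q [ 0.49  0.39 -0.4   1.9   0.2   0.87 -1.35] F [-0.6 -0.  -0.4] jaw -77.2 x [ 0.023 -0.009 -1.   ]
tool shift [ 0.0015 -0.0014  0.0026]
side -1 156 lowest [0.125 0.129 0.13  0.131 0.133 0.134] y -0.159 x 0.545
side 1 185 lowest [0.125 0.126 0.126 0.128 0.128 0.13 ] y -0.087 x 0.531
```

Request:
move_arm(
  moves=[
    {"x": 0,"y": -0.001,"z": 0.003,"wx": 0,"wy": 0,"wz": 0,"hand": 90},
    {"x": 0,"y": 0,"z": 0,"wx": 0,"wy": 0,"wz": 0,"hand": 200},
    {"x": 0,"y": 0,"z": 0,"wx": 0,"wy": 0,"wz": 0,"hand": 200},
    {"x": 0,"y": 0,"z": 0,"wx": 0,"wy": 0,"wz": 0,"hand": 200},
    {"x": 0,"y": 0,"z": 0,"wx": 0,"wy": 0,"wz": 0,"hand": 200},
  ],
)

```text
time: 4.65
eef_pos: [0.5298, -0.1244, 0.1]
tool_rot: [0.711, 0.074, -0.694, 0.084]
ft_force: [2.2, -4.6, -3.5]
opening: 0.0358
```

```bash
python3 go.py .5295 -.1225 .097
```

```text
4.65 [ 0.5298 -0.1244  0.1   ] open 0.0358 q [ 0.5   0.38 -0.4   1.9   0.2   0.87 -1.35] F [ 2.2 -4.6 -3.5] jaw -77.2 x [ 0.025 -0.011 -1.   ]
tool shift [ 0.003  -0.0019 -0.0001]
```

Gripped at 35.8 mm. Turning anticlockwise.

Request:
move_arm(
  moves=[
    {"x": 0,"y": 0,"z": 0,"wx": -8,"wy": 0,"wz": 0,"hand": 200},
    {"x": 0,"y": 0,"z": 0,"wx": -8,"wy": 0,"wz": 0,"hand": 200},
    {"x": 0,"y": 0,"z": 0,"wx": -8,"wy": 0,"wz": 0,"hand": 200},
    {"x": 0,"y": 0,"z": 0,"wx": -8,"wy": 0,"wz": 0,"hand": 200},
    {"x": 0,"y": 0,"z": 0,"wx": 0,"wy": 0,"wz": 0,"hand": 200},
  ],
)

```text
time: 5.15
eef_pos: [0.5306, -0.126, 0.1002]
tool_rot: [0.658, 0.268, -0.644, 0.283]
ft_force: [0.3, 1.6, 0.2]
opening: 0.0357
```

```bash
python3 go.py .5298 -.1244 .1
cat > ptr.py <<'E'
import sys
from h import *
a=np.radians(-9.88); o=np.array([.5181,.0162]); R=np.array([[np.cos(a),-np.sin(a)],[np.sin(a),np.cos(a)]])
pv=R@[-.006,-.137]+o
for n in("scene","top"):
    f=grab_frame(n); p=[proj(f,(*(pv+R@d),.113)) for d in np.array([(-.06,-.055),(-.06,.055),(.02,-.055),(.02,.055)])]; p=np.array(p)
    u0,v0=p.min(0).astype(int);u1,v1=p.max(0).astype(int)
    h=cv2.cvtColor(f["img"],cv2.COLOR_RGB2HSV).astype(int); i=f["img"].astype(int)
    w=np.zeros(h.shape[:2],bool); w[v0:v1,u0:u1]=1
    red=w&(i[...,0]>1.35*i[...,1]+10)&(i[...,0]>1.35*i[...,2]+10); gr=w&(i[...,1]>1.25*i[...,0]+5)&(i[...,1]>1.1*i[...,2])
    for k,m,z in(("red",red,.117),("green",gr,.1125)):
        vs,us=np.nonzero(m)
        if len(us)<3: print(n,k,len(us)); continue
        X=np.array([ray(f,u,v,z)[:2] for u,v in zip(us,vs)]); L=(X-pv)@R; r=np.hypot(*L.T); t=np.arctan2(-L[:,1],-L[:,0]); wt=np.array(i[vs,us,0]-i[vs,us,1] if k=="red" else i[vs,us,1]-i[vs,us,0],float)
        g=(r>.02)&(r<.055)
        if k=="red": g&=abs(t)<1.2
        if g.any(): print(n,k,g.sum(),"angle",np.average(t[g],weights=wt[g]).round(3),"r",r[g].min().round(3),r[g].max().round(3),"outer",np.average(t[g&(r>.035)],weights=wt[g&(r>.035)]).round(3) if (g&(r>.035)).any() else None)
E
python3 ptr.py
```

```text
5.15 [ 0.5306 -0.126   0.1002] open 0.0357 q [ 0.59  0.4  -0.51  1.9   0.26  0.88 -0.82] F [0.3 1.6 0.2] jaw -44.2 x [ 0.027 -0.012 -1.   ]
tool shift [ 0.0001 -0.0017 -0.0005]
scene red 0
scene green 0
top red 0
top green 6 angle 0.284 r 0.022 0.046 outer 0.085
```

Request:
move_arm(
  moves=[
    {"x": 0,"y": 0,"z": 0,"wx": -8,"wy": 0,"wz": 0,"hand": 200},
    {"x": 0,"y": 0,"z": 0,"wx": -8,"wy": 0,"wz": 0,"hand": 200},
    {"x": 0,"y": 0,"z": 0,"wx": -8,"wy": 0,"wz": 0,"hand": 200},
    {"x": 0,"y": 0,"z": 0,"wx": -8,"wy": 0,"wz": 0,"hand": 200},
    {"x": 0,"y": 0,"z": 0,"wx": -7,"wy": 0,"wz": 0,"hand": 200},
    {"x": 0,"y": 0,"z": 0,"wx": 0,"wy": 0,"wz": 0,"hand": 200},
  ],
)

```text
time: 5.85
eef_pos: [0.5325, -0.1269, 0.1003]
tool_rot: [0.529, 0.464, -0.519, 0.486]
ft_force: [1.7, 0.6, -0.9]
opening: 0.0357
```

```bash
python3 go.py .5298 -.1244 .1; python3 ptr.py
python3 - <<'E'
from h import *
f=grab_frame("scene"); crop(f,200,310,130,215,5,"pics/p.png")
f=grab_frame("top"); crop(f,350,420,200,260,6,"pics/p2.png")
E
```

```text
5.85 [ 0.5325 -0.1269  0.1003] open 0.0357 q [ 0.7   0.43 -0.65  1.9   0.35  0.89 -0.22] F [ 1.7  0.6 -0.9] jaw -5.6 x [ 0.031 -0.014 -0.999]
tool shift [ 0.0002 -0.0029 -0.0022]
scene green 0
top red 0
top green 6 angle 0.45 r 0.025 0.049 outer 0.284
```

View pics/p.png

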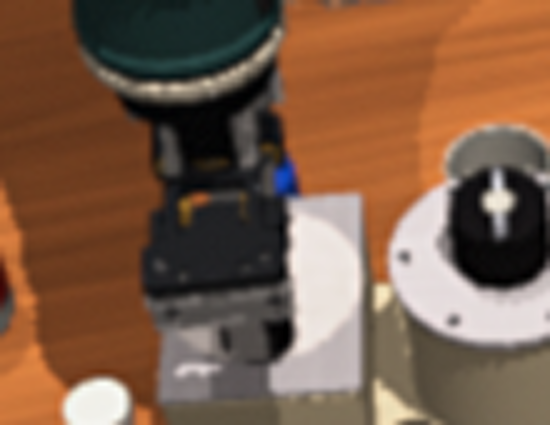

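The gripper hides the pointer. From the turn made (71.6°) it should stand at about +0.015. I'll release, rise and check.

Request:
move_arm(
  moves=[
    {"x": 0,"y": 0,"z": 0,"wx": 0,"wy": 0,"wz": 0,"hand": 85},
    {"x": 0,"y": 0,"z": 0,"wx": 0,"wy": 0,"wz": 0,"hand": 85},
    {"x": 0,"y": 0,"z": 0,"wx": 0,"wy": 0,"wz": 0,"hand": 85},
    {"x": 0,"y": 0,"z": 0,"wx": 0,"wy": 0,"wz": 0,"hand": 85},
    {"x": -0.03,"y": 0,"z": 0,"wx": 0,"wy": 0,"wz": 0,"hand": 85},
    {"x": -0.04,"y": 0,"z": 0,"wx": 0,"wy": 0,"wz": 0,"hand": 85},
    {"x": -0.05,"y": 0,"z": 0,"wx": 0,"wy": 0,"wz": 0,"hand": 85},
    {"x": -0.03,"y": 0,"z": 0,"wx": 0,"wy": 0,"wz": 0,"hand": 85},
  ],
)

```text
time: 6.85
eef_pos: [0.5249, -0.1233, 0.2514]
tool_rot: [0.529, 0.464, -0.523, 0.481]
ft_force: [-1.0, 0.5, -1.5]
opening: 0.0625
```

```bash
python3 go.py .5182 .0162 .21; python3 ptr.py
```

```text
6.85 [ 0.5249 -0.1233  0.2514] open 0.0625 q [ 0.78  0.25 -0.72  1.74  0.19  1.19 -0.1 ] F [-1.   0.5 -1.5] jaw -6.1 x [ 0.022 -0.011 -1.   ]
tool shift [ 0.0398 -0.0225 -0.1384]
scene red 10 angle -0.064 r 0.021 0.036 outer -0.042
scene green 0
top green 9 angle 1.78 r 0.023 0.044 outer 0.688
```

Request:
move_arm(
  moves=[
    {"x": 0,"y": -0.004,"z": -0.035,"wx": 0,"wy": 0,"wz": 0,"hand": 45},
    {"x": 0,"y": -0.006,"z": -0.035,"wx": 0,"wy": 0,"wz": 0,"hand": 45},
    {"x": 0,"y": -0.006,"z": -0.035,"wx": 0,"wy": 0,"wz": 0,"hand": 45},
    {"x": 0,"y": -0.006,"z": -0.033,"wx": 0,"wy": 0,"wz": 0,"hand": 45},
    {"x": 0,"y": 0,"z": 0,"wx": 0,"wy": 0,"wz": 0,"hand": 45},
  ],
)

```text
time: 7.45
eef_pos: [0.5178, 0.0191, 0.2481]
tool_rot: [0.531, 0.462, -0.524, 0.48]
ft_force: [-0.7, 0.2, 1.3]
opening: 0.0773
```

```bash
python3 go.py .5182 .0162 .21; python3 ptr.py;  python3 - <<'E'
from h import *
f=grab_frame("scene"); crop(f,200,350,120,215,5,"pics/q.png")
f=grab_frame("top"); crop(f,320,420,190,260,5,"pics/q2.png")
a=cv2.imread("pics/q.png");b=cv2.imread("pics/q2.png"); c=np.zeros((600,750,3),np.uint8)
a=cv2.resize(a[:,:375],(375,475)); c[:475,:375]=a; b=cv2.resize(b,(375,262)); c[:262,375:]=b; cv2.imwrite("pics/q3.png",c)
E
```

```text
7.45 [0.5178 0.0191 0.2481] open 0.0773 q [ 0.59  0.22 -0.8   1.79  0.19  1.18 -0.38] F [-0.7  0.2  1.3] jaw -6.4 x [ 0.024 -0.013 -1.   ]
tool shift [ 0.0381 -0.0003  0.0025]
scene red 10 angle -0.065 r 0.021 0.036 outer -0.043
scene green 1
top green 0
```

View pics/q3.png

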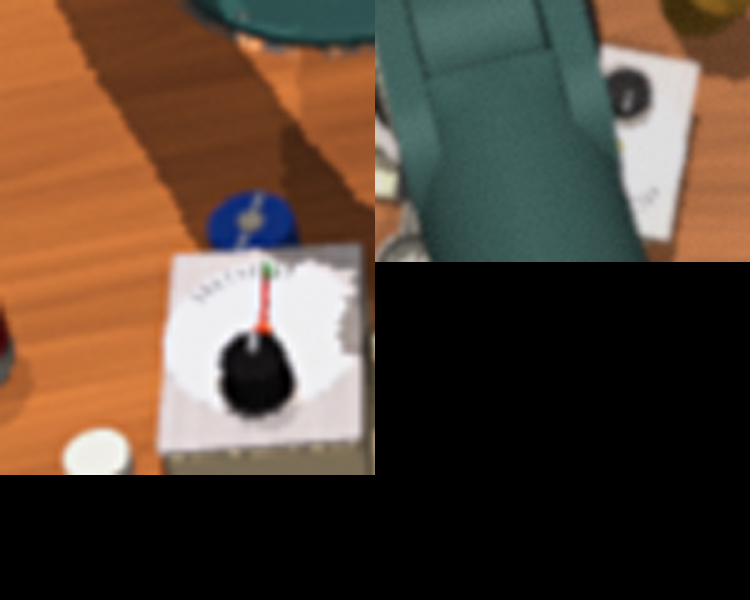

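The pointer ends at the green mark: pivot (262,328), tip (265,283), green (266,270) in the crop. A subpixel check of its line against the mark:

```bash
cat > sub.py <<'E'
from h import *
a=np.radians(-9.88); o=np.array([.5181,.0162]); R=np.array([[np.cos(a),-np.sin(a)],[np.sin(a),np.cos(a)]]); pv=R@[-.006,-.137]+o
F=[grab_frame("scene") for _ in range(4)]; f=F[0]; i=np.mean([x["img"].astype(float) for x in F],0)
u0,v0=205+230/5-6,120+235/5
def comp(ch,lo,hi,z):
    w=i[lo:hi,244:264]; s=w[...,ch]-np.delete(w,ch,2).max(2); s=np.clip(s-8,0,None); v,u=np.nonzero(s)
    X=np.array([ray(f,uu+244,vv+lo,z)[:2] for uu,vv in zip(u,v)]); L=(X-pv)@R*1e3; return L,s[v,u]
G,wg=comp(1,168,182,.1125); Rd,wr=comp(0,172,188,.117)
g=np.average(G,axis=0,weights=wg); print("green",g.round(1),len(wg))
sel=(Rd[:,0]<-15)&(Rd[:,0]>-60); Rd,wr=Rd[sel],wr[sel]
p=np.polyfit(Rd[:,0],Rd[:,1],1,w=np.sqrt(wr)); print("red centroid",np.average(Rd,axis=0,weights=wr).round(1),len(wr),"fit slope angle",np.arctan(p[0]).round(3),"y at tip",np.polyval(p,-53).round(2))
for x in range(-60,-10,6):
    q=(Rd[:,0]>=x)&(Rd[:,0]<x+6)
    if q.any(): print(x,np.average(Rd[q,1],weights=wr[q]).round(2))
for v in range(170,188): print(v,i[v,250:258].astype(int).tolist())
E
python3 sub.py
```

```text
green [-51.2   2.5] 8
red centroid [-27.1   1.6] 26 fit slope angle 0.104 y at tip -1.13
-54 -5.71
-48 14.23
-42 0.33
-36 1.97
-30 1.79
-24 1.88
-18 1.9
170 [[196, 185, 192], [178, 166, 171], [151, 141, 148], [127, 119, 125], [119, 112, 117], [118, 111, 115], [116, 110, 115], [116, 110, 114]]
171 [[231, 219, 219], [228, 216, 215], [207, 200, 196], [164, 162, 155], [141, 134, 130], [138, 128, 127], [135, 126, 125], [133, 124, 122]]
172 [[232, 224, 227], [233, 226, 228], [190, 201, 187], [154, 180, 154], [160, 168, 152], [163, 156, 151], [159, 148, 144], [152, 140, 137]]
173 [[209, 206, 211], [222, 219, 223], [163, 179, 154], [118, 162, 109], [166, 194, 162], [180, 184, 177], [184, 176, 176], [172, 162, 161]]
174 [[201, 199, 206], [219, 217, 223], [160, 156, 136], [110, 133, 84], [161, 191, 164], [176, 185, 180], [213, 210, 215], [203, 200, 205]]
175 [[222, 221, 228], [228, 226, 232], [172, 147, 137], [131, 113, 87], [182, 191, 184], [206, 209, 213], [232, 231, 235], [226, 224, 229]]
176 [[237, 239, 242], [238, 237, 242], [207, 145, 145], [185, 117, 113], [226, 218, 223], [237, 238, 24
[... 868 characters left out ...]
239, 238, 241]]
183 [[239, 242, 246], [236, 204, 210], [227, 110, 106], [216, 143, 139], [233, 233, 240], [239, 241, 245], [238, 238, 241], [238, 238, 240]]
184 [[241, 240, 243], [239, 185, 182], [235, 109, 84], [233, 146, 123], [239, 229, 232], [240, 242, 246], [239, 239, 242], [239, 238, 240]]
185 [[239, 195, 195], [233, 124, 111], [230, 77, 42], [234, 116, 79], [239, 192, 186], [242, 240, 244], [241, 241, 244], [239, 238, 240]]
186 [[186, 158, 161], [154, 94, 92], [135, 40, 24], [140, 55, 31], [169, 133, 127], [231, 226, 232], [243, 244, 246], [241, 240, 242]]
187 [[159, 157, 164], [102, 99, 104], [43, 27, 27], [37, 15, 11], [76, 69, 69], [171, 171, 176], [234, 233, 238], [242, 241, 243]]
```

The pointer line and mark centre agree to about 0.2 px (~0.01 rad), so the pointer is in the mark. Now centre over the cap, straighten the small tilt and descend partway.

Request:
move_arm(
  moves=[
    {"x": 0,"y": 0,"z": 0.003,"wx": 0,"wy": 0.6,"wz": -1.4,"hand": 45},
    {"x": 0.025,"y": 0,"z": 0,"wx": 0,"wy": 0,"wz": 0,"hand": 45},
    {"x": 0.025,"y": 0,"z": 0,"wx": 0,"wy": 0,"wz": 0,"hand": 45},
    {"x": 0,"y": 0,"z": 0,"wx": 0,"wy": 0,"wz": 0,"hand": 45},
  ],
)

```text
time: 8.25
eef_pos: [0.5191, 0.008, 0.1974]
tool_rot: [-0.53, -0.469, 0.53, -0.467]
ft_force: [-0.8, -0.1, 0.1]
opening: 0.0775
```

```bash
python3 go.py .5182 .0162 .118
python3 - <<'E'
from h import *
f=grab_frame("scene"); s=get_obs(); crop(f,240,370,110,210,5,"pics/r.png"); e=s["eef_pos"]
Z=f["z_map"]; vv,uu=np.mgrid[100:215,240:370]; z=Z[vv,uu]
P=np.stack([(uu-f["cx"])/f["fx"]*z,(vv-f["cy"])/f["fy"]*z,z],-1)-f["t"]; P=(P@f["R"]).reshape(-1,3)
for lo in np.arange(.15,.29,.01):
    q=P[(P[:,2]>=lo)&(P[:,2]<lo+.01)&(abs(P[:,1]-e[1])<.04)&(abs(P[:,0]-e[0])<.07)]
    print(round(lo,2),len(q),np.histogram(q[:,0]-e[0],np.arange(-.07,.08,.01))[0], np.median(q[:,1]).round(4) if len(q) else "")
c=P[(P[:,2]>.168)&(P[:,2]<.182)&(abs(P[:,1]-e[1])<.035)&(abs(P[:,0]-e[0])<.035)]; print("cap top extents",np.percentile(c,[2,98],axis=0).round(4),c.mean(0))
E
```

```text
8.25 [0.5191 0.008  0.1974] open 0.0775 q [ 0.58  0.29 -0.78  1.83  0.23  1.11 -0.4 ] F [-0.8 -0.1  0.1] jaw -7.1 x [-0.002  0.001 -1.   ]
tool shift [ 0.0795 -0.0017 -0.0079]
0.15 45 [ 0  0  0  0  0  0  0  1 13 31  0  0  0  0  0] 0.0121
0.16 57 [ 0  0  0  0  0  0  2  3 13 39  0  0  0  0  0] 0.0123
0.17 211 [ 0  0  0  0  5 20 41 57 50 37  1  0  0  0  0] 0.0201
0.18 1 [0 0 0 0 0 0 0 0 0 1 0 0 0 0 0] 0.0216
0.19 0 [0 0 0 0 0 0 0 0 0 0 0 0 0 0 0] 
0.2 0 [0 0 0 0 0 0 0 0 0 0 0 0 0 0 0] 
0.21 0 [0 0 0 0 0 0 0 0 0 0 0 0 0 0 0] 
0.22 1 [0 0 0 0 0 0 0 0 0 0 1 0 0 0 0] -0.0073
0.23 17 [ 0  0  0  0  0  0  0  0  0  0  0 16  1  0  0] 0.0014
0.24 19 [ 0  0  0  0  0  0  0  0  0  0  0 16  3  0  0] -0.0002
0.25 23 [ 0  0  0  0  0  0  0  0  0  0  0 16  7  0  0] 0.0022
0.26 23 [ 0  0  0  0  0  0  0  0  0  0  0 18  5  0  0] 0.0011
0.27 33 [ 0  0  7  6  0  0  0  0  0  0  0 14  6  0  0] 0.0054
0.28 46 [ 0  0 15  9  0  0  0  0  0  0  0 16  6  0  0] 0.0074
cap top extents [[ 0.4998 -0.0093  0.1686]
 [ 0.5469  0.0417  0.1787]] [0.52732028 0.01750503 0.17509781]
```

View pics/r.png

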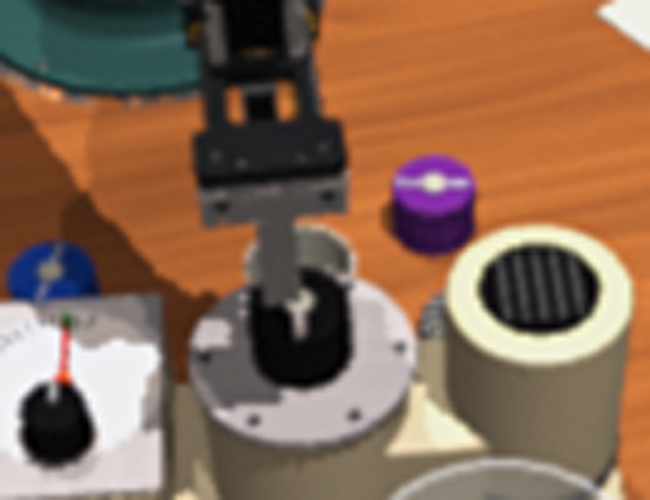

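The finger's front face ends at z≈0.227 with reported TCP z 0.197, so the height offset is again ~29 mm. The tool sits 8 mm too far right in y. Correct that and go down in stages.

Request:
move_arm(
  moves=[
    {"x": 0,"y": -0.0017,"z": -0.008,"wx": 0,"wy": 0,"wz": 0,"hand": 45},
    {"x": 0,"y": 0,"z": 0,"wx": 0,"wy": 0,"wz": 0,"hand": 45},
    {"x": 0.02,"y": 0,"z": 0,"wx": 0,"wy": 0,"wz": 0,"hand": 45},
    {"x": 0.02,"y": 0,"z": 0,"wx": 0,"wy": 0,"wz": 0,"hand": 45},
    {"x": 0,"y": 0,"z": 0,"wx": 0,"wy": 0,"wz": 0,"hand": 45},
  ],
)

```text
time: 8.8
eef_pos: [0.522, 0.0175, 0.1634]
tool_rot: [0.532, 0.467, -0.528, 0.469]
ft_force: [-0.5, 0.2, 0.8]
opening: 0.0775
```

```bash
python3 go.py .5182 .0162 .118
```

```text
8.8 [0.522  0.0175 0.1634] open 0.0775 q [ 0.55  0.34 -0.77  1.87  0.27  1.03 -0.45] F [-0.5  0.2  0.8] jaw -7.1 x [ 0.006  0.001 -1.   ]
tool shift [ 0.0454 -0.0038  0.0018]
```

Request:
move_arm(
  moves=[
    {"x": 0,"y": -0.004,"z": 0.0015,"wx": 0,"wy": 0,"wz": 0,"hand": 45},
    {"x": 0.012,"y": 0,"z": 0,"wx": 0,"wy": 0,"wz": 0,"hand": 45},
    {"x": 0.012,"y": -0.002,"z": 0,"wx": 0,"wy": 0,"wz": 0,"hand": 45},
    {"x": 0,"y": 0,"z": 0,"wx": 0,"wy": 0,"wz": 0,"hand": 45},
  ],
)

```text
time: 9.2
eef_pos: [0.5169, 0.0168, 0.1409]
tool_rot: [0.532, 0.466, -0.527, 0.47]
ft_force: [0.1, -1.0, 0.1]
opening: 0.0776
```

```bash
python3 go.py .5182 .0162 .118
```

```text
9.2 [0.5169 0.0168 0.1409] open 0.0776 q [ 0.54  0.35 -0.76  1.91  0.29  0.98 -0.47] F [ 0.1 -1.   0.1] jaw -7.1 x [ 0.009  0.    -1.   ]
tool shift [0.0229 0.0012 0.0005]
```

Request:
move_arm(
  moves=[
    {"x": 0.012,"y": 0.001,"z": 0,"wx": 0,"wy": 0,"wz": 0,"hand": 45},
    {"x": 0.01,"y": -0.001,"z": 0,"wx": 0,"wy": 0,"wz": 0,"hand": 45},
    {"x": 0,"y": 0,"z": 0,"wx": 0,"wy": 0,"wz": 0,"hand": 45},
  ],
)

```text
time: 9.5
eef_pos: [0.5171, 0.0168, 0.1169]
tool_rot: [0.532, 0.466, -0.527, 0.47]
ft_force: [0.1, 0.2, 0.2]
opening: 0.0775
```

```bash
python3 go.py .5182 .0162 .118
python3 - <<'E'
from h import *
f=grab_frame("scene"); s=get_obs(); e=s["eef_pos"]
Z=f["z_map"]; vv,uu=np.mgrid[110:225,240:370]; z=Z[vv,uu]
P=np.stack([(uu-f["cx"])/f["fx"]*z,(vv-f["cy"])/f["fy"]*z,z],-1)-f["t"]; P=(P@f["R"]).reshape(-1,3)
for lo in np.arange(.13,.24,.01):
    q=P[(P[:,2]>=lo)&(P[:,2]<lo+.01)&(abs(P[:,1]-e[1]+.005)<.015)&(abs(P[:,0]-e[0])<.07)]
    print(round(lo,2),len(q),np.histogram(q[:,0]-e[0],np.arange(-.07,.08,.01))[0])
E
```

```text
9.5 [0.5171 0.0168 0.1169] open 0.0775 q [ 0.52  0.39 -0.74  1.93  0.32  0.94 -0.5 ] F [0.1 0.2 0.2] jaw -7.1 x [ 0.009  0.    -1.   ]
tool shift [-0.0011  0.0012  0.0005]
0.13 118 [ 0  0  0  0  0  0  0  0  0  9 19 36 27 27  0]
0.14 10 [0 0 0 0 0 0 0 0 1 8 1 0 0 0 0]
0.15 25 [ 0  0  0  0  0  0  0  0  0  9  1 15  0  0  0]
0.16 33 [ 0  0  0  0  0  0  0  0  0 13  1 17  2  0  0]
0.17 27 [ 0  0  0  0  0  0  0  0  1 10  0 16  0  0  0]
0.18 25 [ 0  0  5  2  0  0  0  0  0  0  0 17  1  0  0]
0.19 29 [ 0  0 10  3  0  0  0  0  0  0  0 12  4  0  0]
0.2 32 [ 0  0 10  6  0  0  0  0  0  0  0 12  4  0  0]
0.21 4 [0 0 4 0 0 0 0 0 0 0 0 0 0 0 0]
0.22 0 [0 0 0 0 0 0 0 0 0 0 0 0 0 0 0]
0.23 0 [0 0 0 0 0 0 0 0 0 0 0 0 0 0 0]
```

Tip at z≈0.148, straddling the cap. Close gently.

Request:
move_arm(
  moves=[
    {"x": 0,"y": 0.001,"z": 0,"wx": 0,"wy": 0,"wz": 0,"hand": 120},
    {"x": 0,"y": 0,"z": 0,"wx": 0,"wy": 0,"wz": 0,"hand": 120},
    {"x": 0,"y": 0,"z": 0,"wx": 0,"wy": 0,"wz": 0,"hand": 130},
    {"x": 0,"y": 0,"z": 0,"wx": 0,"wy": 0,"wz": 0,"hand": 130},
  ],
  squeeze=15,
)

```text
time: 9.95
eef_pos: [0.5191, 0.0168, 0.1182]
tool_rot: [0.533, 0.466, -0.527, 0.471]
ft_force: [-0.4, -0.2, -4.1]
opening: 0.056
```

```bash
python3 go.py .5182 .0162 .118; python3 -c "
from workcell import *; print(get_obs()['wrist_torque'])"
```

```text
9.95 [0.5191 0.0168 0.1182] open 0.056 q [ 0.52  0.39 -0.74  1.93  0.32  0.94 -0.5 ] F [-0.4 -0.2 -4.1] jaw -7.1 x [ 0.011  0.001 -1.   ]
tool shift [ 0.0002 -0.0008  0.0008]
[-0.0180534  -0.07024163 -0.02891506]
```

Gripped at 56.0 mm. Gentle try anticlockwise, ~8°.

Request:
move_arm(
  moves=[
    {"x": 0,"y": 0,"z": 0,"wx": -3,"wy": 0,"wz": 0,"hand": 130},
    {"x": 0,"y": 0,"z": 0,"wx": -3,"wy": 0,"wz": 0,"hand": 130},
    {"x": 0,"y": 0,"z": 0,"wx": -3,"wy": 0,"wz": 0,"hand": 130},
  ],
)

```text
time: 10.25
eef_pos: [0.5187, 0.0169, 0.1182]
tool_rot: [0.493, 0.507, -0.488, 0.512]
ft_force: [0.5, 0.1, -3.2]
opening: 0.056
```

```bash
python3 go.py .5182 .0162 .118
python3 - <<'E'
from h import *
print(get_obs()['wrist_torque'],get_obs()['tau'].round(2))
E
```

```text
10.25 [0.5187 0.0169 0.1182] open 0.056 q [ 0.55  0.4  -0.78  1.93  0.34  0.94 -0.35] F [ 0.5  0.1 -3.2] jaw 2.2 x [ 0.01  0.   -1.  ]
tool shift [ 0.0002 -0.0005  0.0007]
[ 0.14920137 -0.08225575  0.01193373] [-9.400e-01 -6.635e+01 -1.072e+01 -3.747e+01 -1.100e-01  1.000e-02
 -1.650e+00]
```

Request:
move_arm(
  moves=[
    {"x": 0,"y": 0,"z": 0,"wx": -3,"wy": 0,"wz": 0,"hand": 130},
    {"x": 0,"y": 0,"z": 0,"wx": 0,"wy": 0,"wz": 0,"hand": 130},
  ],
)

```text
time: 10.45
eef_pos: [0.5185, 0.0168, 0.1182]
tool_rot: [0.479, 0.52, -0.474, 0.525]
ft_force: [0.1, 0.1, -1.6]
opening: 0.0562
```

```bash
python3 go.py .5182 .0162 .118
python3 - <<'E'
from h import *
print(get_obs()['wrist_torque'],get_obs()['tau'].round(2))
f=grab_frame("scene"); crop(f,255,345,130,205,6,"pics/s.png")
E
```

```text
10.45 [0.5185 0.0168 0.1182] open 0.0562 q [ 0.56  0.4  -0.79  1.93  0.35  0.95 -0.3 ] F [ 0.1  0.1 -1.6] jaw 5.4 x [ 0.01  0.   -1.  ]
tool shift [ 0.0002 -0.0004  0.0006]
[-0.02883989 -0.14699584 -0.04613024] [ 8.000e-02 -6.529e+01 -1.259e+01 -3.729e+01  5.000e-02 -1.000e-02
  1.380e+00]
```

View pics/s.png

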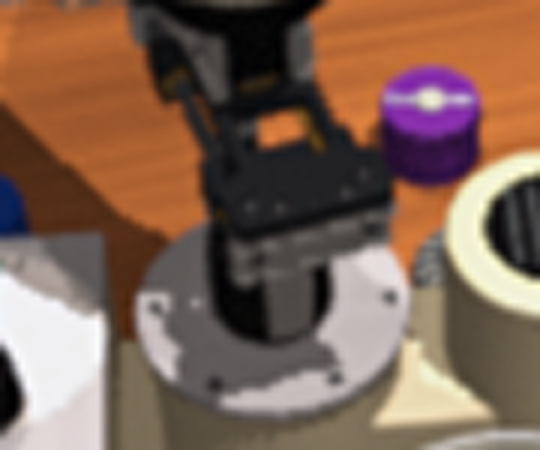

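Request:
move_arm(
  moves=[
    {"x": 0,"y": 0,"z": 0,"wx": -4,"wy": 0,"wz": 0,"hand": 130},
    {"x": 0,"y": 0,"z": 0,"wx": -4,"wy": 0,"wz": 0,"hand": 130},
  ],
)

```text
time: 10.7
eef_pos: [0.5184, 0.0167, 0.1182]
tool_rot: [0.441, 0.551, -0.437, 0.557]
ft_force: [1.0, -0.3, -3.7]
opening: 0.0558
```

```bash
python3 go.py .5182 .0162 .118; python3 -c "
from workcell import *; print(get_obs()['wrist_torque'])"
```

```text
10.7 [0.5184 0.0167 0.1182] open 0.0558 q [ 0.58  0.41 -0.82  1.93  0.37  0.95 -0.18] F [ 1.  -0.3 -3.7] jaw 13.2 x [ 0.01  0.   -1.  ]
tool shift [ 0.0002 -0.0003  0.0005]
[-0.09915205 -0.32864545 -0.06099913]
```

Request:
move_arm(
  moves=[
    {"x": 0,"y": 0,"z": 0,"wx": -4,"wy": 0,"wz": 0,"hand": 130},
  ],
)

```text
time: 10.8
eef_pos: [0.5186, 0.0166, 0.1183]
tool_rot: [0.422, 0.566, -0.417, 0.572]
ft_force: [-0.1, -0.1, -3.7]
opening: 0.0557
```

```bash
python3 go.py .5182 .0162 .118; python3 -c "
from workcell import *; print(get_obs()['wrist_torque'])"
```

```text
10.8 [0.5186 0.0166 0.1183] open 0.0557 q [ 0.59  0.41 -0.84  1.93  0.38  0.95 -0.12] F [-0.1 -0.1 -3.7] jaw 17.2 x [ 0.01 -0.   -1.  ]
tool shift [ 0.0003 -0.0005  0.0003]
[-0.19867734 -0.45058095 -0.02968885]
```

Torque about z stays ~0, so it seems to turn freely anticlockwise. Turn on to ~1.2 rad from tight, watching for slip.

Request:
move_arm(
  moves=[
    {"x": 0,"y": 0,"z": 0,"wx": -6,"wy": 0,"wz": 0,"hand": 130},
    {"x": 0,"y": 0,"z": 0,"wx": -6,"wy": 0,"wz": 0,"hand": 130},
    {"x": 0,"y": 0,"z": 0,"wx": -6,"wy": 0,"wz": 0,"hand": 130},
    {"x": 0,"y": 0,"z": 0,"wx": -6,"wy": 0,"wz": 0,"hand": 130},
  ],
)

```text
time: 11.2
eef_pos: [0.519, 0.016, 0.1184]
tool_rot: [0.291, 0.641, -0.288, 0.649]
ft_force: [3.0, -0.7, -4.7]
opening: 0.0559
```

```bash
python3 go.py .5182 .0162 .118; python3 -c "
from workcell import *; print(get_obs()['wrist_torque'])"
```

```text
11.2 [0.519  0.016  0.1184] open 0.0559 q [ 0.66  0.45 -0.93  1.92  0.43  0.97  0.26] F [ 3.  -0.7 -4.7] jaw 41.7 x [ 0.012 -0.001 -1.   ]
tool shift [ 0.0004 -0.0005 -0.0007]
[-0.10188773 -0.54303042  0.0128776 ]
```

Request:
move_arm(
  moves=[
    {"x": 0,"y": 0,"z": 0,"wx": -6,"wy": 0,"wz": 0,"hand": 130},
    {"x": 0,"y": 0,"z": 0,"wx": -6,"wy": 0,"wz": 0,"hand": 130},
    {"x": 0,"y": 0,"z": 0,"wx": -6,"wy": 0,"wz": 0,"hand": 130},
    {"x": 0,"y": 0,"z": 0,"wx": -6,"wy": 0,"wz": 0,"hand": 130},
    {"x": 0,"y": 0,"z": 0,"wx": 0,"wy": 0,"wz": 0,"hand": 130},
  ],
)

```text
time: 11.7
eef_pos: [0.5196, 0.0152, 0.1185]
tool_rot: [0.146, 0.687, -0.145, 0.696]
ft_force: [1.1, 1.3, -3.3]
opening: 0.0562
```

```bash
python3 go.py .5182 .0162 .118; python3 -c "
from workcell import *; print(get_obs()['wrist_torque'])"
```

```text
11.7 [0.5196 0.0152 0.1185] open 0.0562 q [ 0.73  0.49 -1.03  1.92  0.5   1.    0.63] F [ 1.1  1.3 -3.3] jaw 66.3 x [ 0.013 -0.001 -1.   ]
tool shift [ 0.0005  0.0003 -0.0017]
[ 0.33270955 -0.37109289  0.04847459]
```

Turned 73° (1.28 rad) with no torque about the axis. Gentle lift test in 4 mm steps; the grip is weak, so it can't overload the thread.

Request:
move_arm(
  moves=[
    {"x": -0.004,"y": 0,"z": 0,"wx": 0,"wy": 0,"wz": 0,"hand": 130},
    {"x": -0.004,"y": 0,"z": 0,"wx": 0,"wy": 0,"wz": 0,"hand": 130},
  ],
)

```text
time: 11.9
eef_pos: [0.5194, 0.0153, 0.1265]
tool_rot: [0.149, 0.687, -0.147, 0.696]
ft_force: [2.8, 0.4, -4.6]
opening: 0.056
```

```bash
python3 go.py .5182 .0162 .118
cat > capz.py <<'E'
from h import *
f=grab_frame("scene"); Z=f["z_map"]; vv,uu=np.mgrid[120:225,240:370]; z=Z[vv,uu]
P=np.stack([(uu-f["cx"])/f["fx"]*z,(vv-f["cy"])/f["fy"]*z,z],-1)-f["t"]; P=(P@f["R"])
d=(f["img"][vv,uu].max(-1)<60)&(abs(P[...,1]-.016)<.034)&(P[...,0]>.49)&(P[...,0]<.56)&(P[...,2]>.135)&(P[...,2]<.26)
q=P[d]; print("dark pts",len(q),"z pct",np.percentile(q[:,2],[2,10,50,90,98]).round(4)); print(get_obs()["wrist_torque"].round(2))
E
python3 capz.py
```

```text
11.9 [0.5194 0.0153 0.1265] open 0.056 q [ 0.74  0.48 -1.03  1.91  0.49  1.01  0.64] F [ 2.8  0.4 -4.6] jaw 65.9 x [ 0.012 -0.001 -1.   ]
tool shift [ 0.0085  0.0002 -0.0016]
dark pts 453 z pct [0.1446 0.1527 0.1825 0.1868 0.2284]
[ 0.04 -0.22 -0.05]
```

The cap top is at z≈0.183, 8 mm up, with only ~4.6 N downward, so it is free (right-hand thread). Firm up the grip and lift straight.

Request:
move_arm(
  moves=[
    {"x": 0,"y": 0,"z": 0,"wx": 0,"wy": 0,"wz": 0,"hand": 135},
    {"x": -0.008,"y": 0,"z": 0,"wx": 0,"wy": 0,"wz": 0,"hand": 135},
    {"x": -0.012,"y": 0,"z": 0,"wx": 0,"wy": 0,"wz": 0,"hand": 135},
    {"x": -0.016,"y": 0,"z": 0,"wx": 0,"wy": 0,"wz": 0,"hand": 135},
    {"x": -0.016,"y": 0,"z": 0,"wx": 0,"wy": 0,"wz": 0,"hand": 135},
    {"x": -0.016,"y": 0,"z": 0,"wx": 0,"wy": 0,"wz": 0,"hand": 135},
    {"x": -0.01,"y": 0,"z": 0,"wx": 0,"wy": 0,"wz": 0,"hand": 135},
    {"x": 0,"y": 0,"z": 0,"wx": 0,"wy": 0,"wz": 0,"hand": 135},
  ],
  squeeze=25,
)

```text
time: 12.75
eef_pos: [0.5182, 0.0159, 0.2141]
tool_rot: [0.149, 0.686, -0.149, 0.696]
ft_force: [-0.1, -0.6, -3.5]
opening: 0.0556
```

Request:
move_arm(
  moves=[
    {"x": 0,"y": 0,"z": 0,"wx": 0,"wy": 0,"wz": 0,"hand": 135},
    {"x": 0,"y": 0,"z": 0,"wx": 0,"wy": 0,"wz": 0,"hand": 135},
    {"x": 0,"y": 0,"z": 0,"wx": 0,"wy": 0,"wz": 0,"hand": 135},
  ],
)

```text
time: 13.05
eef_pos: [0.5176, 0.0156, 0.2134]
tool_rot: [0.149, 0.687, -0.149, 0.696]
ft_force: [0.1, 0.2, -3.7]
opening: 0.0556
```

```bash
python3 go.py .5182 .0162 .118; python3 capz.py
python3 - <<'E'
from h import *
f=grab_frame("scene"); crop(f,200,360,90,215,5,"pics/z.png")
E
```

```text
13.05 [0.5176 0.0156 0.2134] open 0.0556 q [ 0.82  0.37 -1.12  1.82  0.37  1.16  0.73] F [ 0.1  0.2 -3.7] jaw 65.7 x [ 0.013 -0.003 -1.   ]
tool shift [ 0.0954  0.0006 -0.001 ]
dark pts 180 z pct [0.1464 0.2324 0.2462 0.2573 0.2594]
[ 0.02 -0.16 -0.06]
```

View pics/z.png

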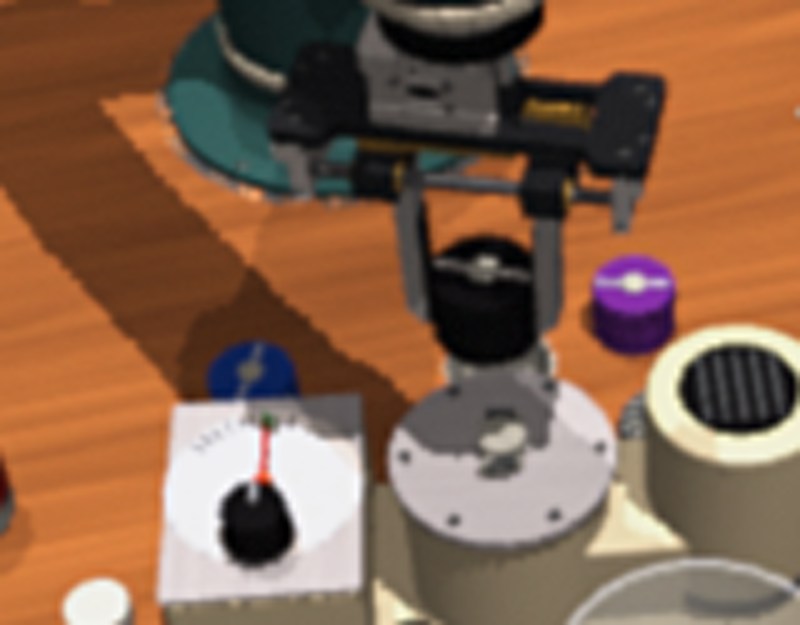

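The picture shows the cap held at (485,300), well clear of the bare spindle at (500,445). Its white line is turned ~75°, and the pointer is still on the green mark at (266,420). Handing in.

```bash
python3 -c "
from workcell import *; print(job_done())"
```

```text
the job is handed in; nothing more can be done
None
```

I opened the mill and handed the job in at about 13 s: the knob is set, and the gripper holds the cap about 9 cm above its seat.

- **Knob:** I turned it 71.6° anticlockwise. The pointer went from about 0.39 rad into the green mark, within about 0.02 rad when its line is compared with the mark in the image. The last picture still shows it on the mark.
- **Cap:** it came loose anticlockwise, so the thread is right-handed. I turned it about 1.28 rad with no noticeable torque about its axis. A gentle 8 mm lift showed it was free, so I lifted it straight off. At the end the grip was 25 N at 55.6 mm opening, with 3.7 N of load on the wrist.
- **Bystanders:** nothing was seen to move in the pictures, but I did not measure each one at the end.

**Checks that disagreed:**
- **TCP height:** the reported height read 27–29 mm lower than the fingertips seen by the depth camera. Because of this, my first grip on the knob closed on air. After that I judged heights by the camera.
- **Pointer angle:** a direct ray measurement gave -0.04 to -0.065 rad. I trusted the comparison with the mark itself, because the direct figure includes the error in my estimate of the mill's pose.
- **Wrist moments:** sideways moments of up to 0.5 N m appeared while turning the cap, and I did not explain them.

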